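# Zero the canteen scale with the pin from the slide-lid box

### The arm

A 6-joint arm with a two-finger parallel gripper is mounted at the origin on the work surface. World frame = base frame: x ahead of the robot, y to its left, z up, the work surface at z = 0. Lengths are in m, angles in rad, forces in N, time in s.
With the tool pointing down it reaches from about 0.35 to 0.925 m from the base axis. Payload 6.4 kg.
Tool frame: the origin (TCP) lies on the centre line of the jaws, within the pads' length; the fingertips stand 8 mm ahead of it and the grasp point (between the pads) lies 11 mm behind it; z points along the fingers, y is the line along which they close (so a half turn about z gives the same grasp; the last joint's range is limited). The gripper opens to 85 mm and grips with 20 to 120 N. Pads are 22 mm wide; open, the fingers measure 114 mm over their backs; the gripper's body (76 mm by 85 mm) begins 54 mm behind the grasp point. The pads swing forward as they close: fully open they stand 13 mm farther back than shut.
Start: joints at [0.934, 0.245, 1.558, -0, 1.339, -0.174], TCP at [0.29, 0.582, 0.239] pointing down, gripper open.
Joint ranges: [-3.13, 3.13], [-1.02, 2.26], [0.13, 2.54], [-0.95, 4.09], [0.21, 2.88], [-2.74, 2.74]. Speed limits (rad/s): [2.57, 2.57, 3.14, 3.14, 3.14, 3.14].

### API

Orientations are given as a unit quaternion [x, y, z, w].
In Python, from workcell import get_state, grab_frame, get_calibration, sign_off gives the robot as it stands.
- The arm moves only by the tool drive_tool, never from a script. Its argument "commands" is a list of rows, each an object of numbers: "rx", "ry", "rz": the turn, a rotation vector about the tool's x, y, z in degrees; "x", "y", "z": the shift along the tool's x, y, z in mm; "jaw": the opening, from -1 (shut) to 1 (fully open), so that 0 is half open. A call has 1 to 10 rows; each row is the pose to reach, as a shift and turn from the pose commanded when the call began, along the tool's axes at that moment; what a row does not reach only later rows make up. A row lasts 1/8 s, in which the tool goes at most 62.5 mm and 10.7 degrees, less where a joint would pass 70% of its speed; a pose out of reach is approached as far as the arm can. A call with a gripper value outside its range is refused whole. The fingers move at their own pace and stop on an object; the grip force is fixed at half the most. Time passes only in rows, so rows that repeat a pose let the fingers close. It gives the time, the measured TCP pose, the force, the opening and the grip force at its end, in the units of the state.
- get_state(): the state, without advancing time (a new reading comes with each control period).
- grab_frame(name): name is "side" or "top"; returns (picture, depth): 384x512x3 uint8, blue, green, red; 384x512 float32, m along the optical axis (not along the pixel's ray), 0 where there is no reading.
- get_calibration(name): a dict with "fovy" (degrees; the focal length in pixels is half the picture's height over the tangent of half this angle, whatever the lens; pixels are square), "cx", "cy" (the principal point, pixels), "dist_coeffs" ([k1, k2, p1, p2, k3] as OpenCV has them; the pictures are not rectified), "rvec" (rotation vector, rad) and "tvec" (3), from world to camera coordinates, as OpenCV has them. Camera axes: x right, y down, z forward; pixel columns grow to the right and rows downward; lengths in m; the calibration is good to about 2 mm. A picture is of the moment at which its call begins. get_calibration takes no time and is no camera call.
- sign_off(): hands the job in; it is judged then, once.
The state is a dict: "time": time; "joint_positions": joint angles; "joint_velocities": joint speeds; "effort": joint torques, N m; "tcp_pos": TCP position; "ee_rot": TCP orientation; "contact_force": force on the tool from outside, world axes, zero at the start; "wrist_torque": the same for the moment, N m; "gripper_width": finger opening in m; "grasp_force": force on a finger pad.
Only numpy, scipy, OpenCV 4.12 (cv2) and the standard library are available. Lean on these libraries where they do the work, as an engineer would, in place of code of your own. Each camera call takes 0.05 s, during which the arm holds its last target. There are 200 camera calls.

### The job

Zero the portion scale: open the wooden box by lifting the handle end of its sliding lid over the stop lip and drawing it out of the grooves, and lay the lid flat on the table with its handle up. Then lift the pin out by its thin shank, lay it on the table and let go, take it again by its thick handle, and push its tip into the small recess in the scale's front until the button inside is pressed fully home. Let the button come back out, leave the pin lying on the table, and leave the jars, crockery and utensils where they are.

Things in the scene. Friction and masses are not known exactly. Their poses are not given: they have to be found in the camera images.
- box: Plain wooden box fixed to the table, 200 mm long (x) x 120 wide (y) x 64 high; origin: centre of its underside. The lid comes out towards +x. Its underside lies at z=46 mm on two ledges, its edges between side walls (inner faces y=+-52, tops z=58). Rear wall x=-100 to -94
- lid: Plain wooden sliding lid, 180 mm long (x) x 100 wide (y) x 6 thick, 0.11 to 0.22 kg; origin: centre of its underside, z up, +x is the pull direction. Its handle is an upright wooden rib near the +x end: 14 thick (x) x 60 long (y), centred at x=68, from z=6 to 36 mm. At the start the lid is shut
- lid_front (a point): Middle of the lower edge of the lid's front (+x) end, at (90,0,0) mm of the lid
- pin: Pin tool 140 mm long, 70 g: square black handle 90 x 20 x 20 mm, then a steel shank 8 thick, 50 long, along +x. Origin: handle centre, on the axis (10 mm high when lying on the table); tip at x=+95 mm. At first it lies level in the box under the lid, axis 30 mm above the table, handle in the slot towards the lip, tip towards the box's rear
- scale: Steel bench scale fixed to the table, 250 mm deep, 260 wide, 101 high with its plate (whose edge begins 35 mm behind the front face). Origin: on the table in the front face, straight below the recess; x points into the scale (the direction of pressing), the front face looks to -x and is upright
- recess_mouth (a point): Centre of the mouth of the square recess, 18 x 18 mm, in the scale's front face, 45 mm above the table, with a 34 mm grey square frame; it runs level along the scale's +x. The white button's face lies 32 mm inside
- zero_button (a joint): Travel of the spring button into the scale (m): 0 out, 0.006 fully home (stop); about 1 N to start, 3.6 N fully in; it springs back by itself
- lip_top (a point): Middle of the top of the box's stop lip (front wall, x=90 to 100 mm of the box, top z=54). The lid's front end must rise over 8 mm to pass it, the rear end staying down; 10 to 16 mm is good, above 18 mm the lid jams under the rails. The lid may rest on the lip as it slides out
- rail_end (a point): On the box's centre line, level with the rails' front ends (x=-30, z=58 mm of the box). From x=-100 to -30 two rails cover the lid's side edges: underside z=58 (6 mm play above the lid), top z=64, 88 mm free between them. The lid is free of them after 65 mm of travel, of the whole box after 195 mm; in front of them the box is open above
- well (a point): Centre of the floor of the open well in the rear of the box (x=-94 to -6, y=+-46 mm of the box, floor z=8), over which the pin's shank sticks out. The front part, x=-6 to 90, is filled to z=40 except for a 23 mm wide slot along the middle that holds the pin's handle
- mug: White mug, 80 mm wide, 90 high, a bystander; origin: centre of the underside
- jar: Glass jar, 70 mm wide, 110 high, a bystander; origin: centre of the underside
- bowl: Steel bowl, 130 mm wide, 60 high, a bystander; origin: centre of the underside
- can: Can, 74 mm wide, 100 high, a bystander; origin: centre of the underside
- ladle: Steel ladle lying down, about 300 mm, a bystander; origin: under its bowl
- spatula: Spatula with wooden handle, lying down, about 250 mm long, a bystander; origin: middle of its length, underside
- grinder_disc: Steel disc, 70 mm wide, 12 high, a bystander; origin: centre of the underside
Things that resemble listed ones, but are neither listed nor needed, are in the scene too. What is shaped like the lid but orange or purple is not meant.

How it is judged:
By the outcome, as a careful person would: the job done as asked, in the order asked, and still so for the second after the job is handed in, with the robot touching nothing.
It also fails if it takes over 64 s, if anything falls off the work surface, if the arm or the gripper's body presses on something with over 40 N, if the wrist force passes 120 N, or if a joint passes its speed limit or range.

## Working session

There is one attempt and no reset: what is moved stays moved. The work goes in short steps, Python scripts to look and compute and a tool call to move; the robot and the scene stay as the last step left them, time stands still between calls to the robot, and variables do not carry over. Pictures are saved under pics/ and viewed, at most 10 in all, crops included, and the job is handed in when it is done.

Besides the shell and the picture viewer there is one more tool, called after "Emit:" by a JSON object that holds its "fn" and its "kwargs", one argument or row to a line. drive_tool: Moves the arm, as the interface text tells. Its arguments: {"type":"object","properties":{"commands":{"type":"array"}},"required":["commands"]}

```bash
mkdir -p pics; ls; cat > h.py <<'E'
import numpy as np, cv2
from scipy.spatial.transform import Rotation as R
from workcell import *
def cal(n):
    c=get_calibration(n); f=192/np.tan(np.radians(c["fovy"])/2)
    K=np.array([[f,0,c["cx"]],[0,f,c["cy"]],[0,0,1]]); return K,np.array(c["dist_coeffs"],float),np.array(c["rvec"],float),np.array(c["tvec"],float)
def world(n,uv,depth):
    "uv Nx2, depth N -> world Nx3"
    K,d,r,t=cal(n); uv=np.array(uv,float).reshape(-1,1,2)
    p=cv2.undistortPoints(uv,K,d)[:,0]; P=np.c_[p,np.ones(len(p))]*np.array(depth)[:,None]
    return (P-t)@R.from_rotvec(r).as_matrix()
def cloud(n,dep):
    v,u=np.mgrid[0:384,0:512]; return world(n,np.c_[u.ravel(),v.ravel()],dep.ravel()).reshape(384,512,3)
def onplane(n,uv,z):
    K,d,r,t=cal(n); p=cv2.undistortPoints(np.array(uv,float).reshape(-1,1,2),K,d)[:,0]
    M=R.from_rotvec(r).as_matrix(); ray=np.c_[p,np.ones(len(p))]@M; o=-t@M
    return o+ray*((z-o[2])/ray[:,2])[:,None]
def proj(n,P):
    K,d,r,t=cal(n); return cv2.projectPoints(np.array(P,float).reshape(-1,3),r,t,K,d)[0][:,0]
def snap(tag):
    for n in("top","side"):
        im,de=grab_frame(n); cv2.imwrite(f"pics/{tag}_{n}.png",im); np.save(f"pics/{tag}_{n}.npy",de)
E
python3 - <<'E'
from h import *
snap("a"); print(get_state())
a=cv2.imread("pics/a_top.png");b=cv2.imread("pics/a_side.png")
for n in("top","side"):
    K,d,r,t=cal(n); print(n,K[0,0],-t@R.from_rotvec(r).as_matrix())
cv2.imwrite("pics/a_top2.png",cv2.resize(a,(800,600)));cv2.imwrite("pics/a_side2.png",cv2.resize(b,(800,600)))
E
```

```text
pics
{'time': 0.1, 'joint_positions': array([ 9.33877550e-01,  2.45720434e-01,  1.55892068e+00, -4.14233604e-06,
        1.33869210e+00, -1.74156014e-01]), 'joint_velocities': array([ 0.00078808, -0.0005248 , -0.00205507, -0.0004257 , -0.00122874,
        0.00049738]), 'effort': array([-4.44297730e-04, -4.30670536e+01, -3.27128220e+01, -2.51828988e-04,
        2.81886591e-03, -2.58729239e-05]), 'tcp_pos': array([0.28990273, 0.58121539, 0.23829037]), 'ee_rot': array([ 2.29321758e-01,  9.73350283e-01, -8.00485912e-04, -3.41484190e-04]), 'contact_force': array([-0.08877412,  0.09401166, -0.03722309]), 'wrist_torque': array([ 0.02862927, -0.01096702,  0.02410552]), 'grasp_force': 0.0, 'gripper_width': 0.08537864020078491}
top 360.89767770066624 [ 0.28383831 -0.05492444  1.1957192 ]
side 400.0648141674776 [ 0.3510376  -0.88236833  1.11315172]
```

View pics/a_top2.png

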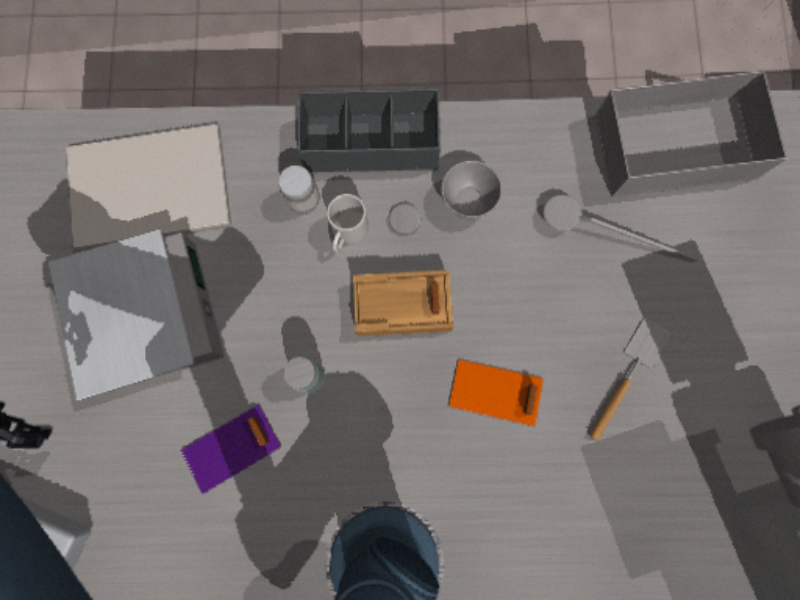

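View pics/a_side2.png

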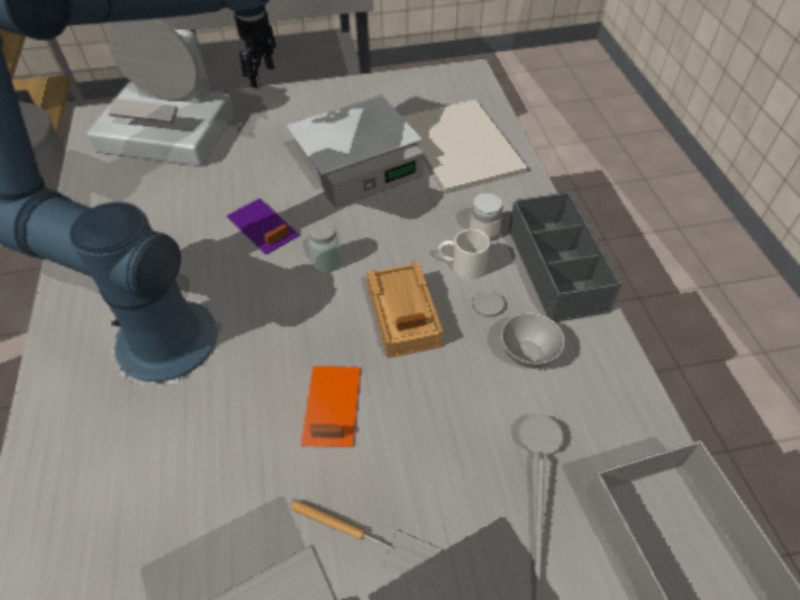

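The top view shows the wooden box at (403,302) with its handle rib at the right end, so the pull is towards world -y. Orange (497,392) and purple (231,448) are decoy lids, so the wood-coloured one in the box is meant. The steel scale is at (130,315). The side view shows its front, with a square frame at (369,184) beside a green display. The white device at (165,120) is not the steel bench scale.

```bash
python3 - <<'E'
from h import *
top=cv2.imread("pics/a_top.png");sd=cv2.imread("pics/a_side.png")
T=cloud("top",np.load("pics/a_top.npy"));S=cloud("side",np.load("pics/a_side.npy"))
print("table z",np.median(T[250:300,290:380,2]),np.median(S[240:270,120:180,2]))
for nm,im,C,roi in(("top",top,T,(215,165,300,220)),("side",sd,S,(225,160,290,235))):
    u0,v0,u1,v1=roi; c=C[v0:v1,u0:u1].reshape(-1,3); hsv=cv2.cvtColor(im,cv2.COLOR_BGR2HSV)[v0:v1,u0:u1].reshape(-1,3)
    m=(hsv[:,1]>70)&(hsv[:,0]<25)
    for lo,hi in((.04,.07),(.047,.056),(.06,.07),(.078,.095)):
        q=c[m&(c[:,2]>lo)&(c[:,2]<hi)]
        if len(q)>5:
            r=cv2.minAreaRect((q[:,:2]*1000).astype(np.float32)); print(nm,lo,len(q),r,q.mean(0).round(4))
    # handle in colour
# scale front in side view
c=S[85:130,200:280].reshape(-1,3)
uv=np.array([[232,118],[236,112],[225,122],[245,118],[220,115],[260,108]])
for u,v in uv: print(u,v,S[v,u].round(4))
crops=[cv2.resize(sd[95:140,205:275],None,fx=8,fy=8,interpolation=cv2.INTER_CUBIC)]
a=cv2.resize(sd[160:235,225:292],None,fx=7,fy=7,interpolation=cv2.INTER_CUBIC); a=a[:525]
b=cv2.resize(crops[0],(560,360))
w=np.zeros((525,560+a.shape[1],3),np.uint8); w[:360,:560]=b; w[:a.shape[0],560:]=a
w=cv2.resize(w,None,fx=.77,fy=.77);cv2.imwrite("pics/crop.png",w);print(w.shape)
E
```

```text
table z 0.0008359790177384294 4.5847425004656925e-05
top 0.04 2218 ((518.3670043945312, -46.7989501953125), (121.30839538574219, 199.6023712158203), 2.1390013694763184) [ 0.5171 -0.0441  0.0539]
top 0.047 1633 ((518.2258911132812, -46.99976348876953), (121.01018524169922, 199.2081756591797), 2.141554832458496) [ 0.5178 -0.0492  0.0521]
top 0.06 256 ((517.5723876953125, -46.802978515625), (119.70037078857422, 198.3564453125), 2.1047027111053467) [5.144e-01 2.000e-04 6.370e-02]
top 0.078 79 ((521.2028198242188, -112.55913543701172), (12.759658813476562, 58.18363952636719), 89.09808349609375) [ 0.5206 -0.1125  0.0823]
side 0.04 1677 ((514.7733154296875, -45.938873291015625), (120.8412094116211, 207.690185546875), 2.162461519241333) [ 0.5141 -0.0497  0.0532]
side 0.047 1221 ((514.8078002929688, -45.290809631347656), (120.77757263183594, 206.47647094726562), 2.2189011573791504) [ 0.5149 -0.0512  0.0516]
side 0.06 181 ((513.907958984375, -47.535545349121094), (119.9013671875, 203.80160522460938), 1.771267056465149) [ 0.511  -0.0125  0.0637]
side 0.078 65 ((516.9329833984375, -111.99727630615234), (15.934130668640137, 58.370784759521484), 88.83935546875) [ 0.518  -0.1126  0.0813]
232 118 [0.4913 0.3558 0.0505]
236 112 [0.5101 0.3639 0.0712]
225 122 [0.4614 0.352  0.0384]
245 118 [0.5468 0.3735 0.0256]
220 115 [0.4437 0.3423 0.0857]
260 108 [0.6146 0.3961 0.0474]
(404, 792, 3)
```

View pics/crop.png

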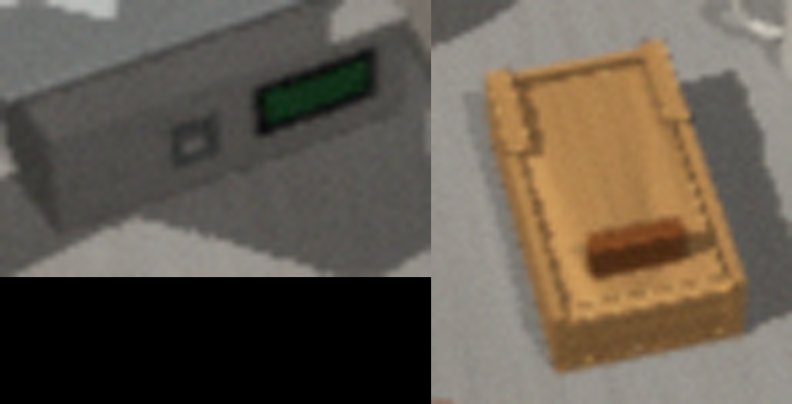

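The crop confirms both targets. The left half shows the grey frame with the white button at (195,139), left of the display on the steel scale. The right half shows the wooden lid with its rib at (637,248), towards the lip end.

```bash
cat >> h.py <<'E'
def plan(p,yang,tilt=0,note=""):
    """world target p (m); tool down, tool y at world angle yang (deg); tilt: rotation (deg) about world axis along tool-x dir after"""
    s=get_state(); R0=R.from_quat(s["ee_rot"])
    y=np.array([np.cos(np.radians(yang)),np.sin(np.radians(yang)),0]); z=np.array([0,0,-1.]); x=np.cross(y,z)
    R1=R.from_matrix(np.c_[x,y,z]); R1=R.from_rotvec(np.radians(tilt)*x)*R1
    d=R0.inv().apply(np.array(p)-s["tcp_pos"])*1000; r=np.degrees((R0.inv()*R1).as_rotvec())
    print(note,"xyz",d.round(1),"r",r.round(2)); return
def st():
    s=get_state();print("t",round(s["time"],2),"tcp",s["tcp_pos"].round(4),"F",s["contact_force"].round(1),"w",round(s["gripper_width"],4),"g",round(s["grasp_force"],1))
    print(R.from_quat(s["ee_rot"]).as_matrix().round(3).tolist())
E
python3 - <<'E'
from h import *
S=cloud("side",np.load("pics/a_side.npy"))
# scale front plane from points around frame
v,u=np.mgrid[104:126,212:264]; q=S[v,u].reshape(-1,3); q=q[(q[:,2]>.015)&(q[:,2]<.075)]
A=np.c_[q[:,0],np.ones(len(q))]
m=np.ones(len(q),bool)
for _ in range(8):
    k=np.linalg.lstsq(A[m],q[m,1],rcond=None)[0]; e=q[:,1]-A@k; m=abs(e)<.006
print("front y=",k,"deg",np.degrees(np.arctan(k[0])),m.sum(),e[m].std())
uv=[[236.7,117.6]]
# ray intersect plane
a=onplane("side",uv,.045)[0]; b=onplane("side",uv,.06)[0]; t=(k[0]*a[0]+k[1]-a[1])/((b-a)[1]-k[0]*(b-a)[0]); print("recess",a+t*(b-a),"on z45",a)
plan((.519,-.112,.19),92.1,note="above")
E
```

```text
front y= [0.2915845  0.21417627] deg 16.255865845285143 519 0.002608296563453971
recess [0.51133652 0.36327407 0.04271064] on z45 [0.51099369 0.36061    0.045     ]
above xyz [-514.5 -517.9   49. ] r [ -0.09  -0.04 -28.61]
```

Emit:
{"fn": "drive_tool", "kwargs": {
  "commands": [
    {"x": -514.5,"y": -518,"z": 0,"rz": -28.6,"jaw": 1},
    {"x": -514.5,"y": -518,"z": 0,"rz": -28.6,"jaw": 1},
    {"x": -514.5,"y": -518,"z": 0,"rz": -28.6,"jaw": 1},
    {"x": -514.5,"y": -518,"z": 0,"rz": -28.6,"jaw": 1},
    {"x": -514.5,"y": -518,"z": 0,"rz": -28.6,"jaw": 1},
    {"x": -514.5,"y": -518,"z": 0,"rz": -28.6,"jaw": 1},
    {"x": -514.5,"y": -518,"z": 0,"rz": -28.6,"jaw": 1},
    {"x": -514.5,"y": -518,"z": 0,"rz": -28.6,"jaw": 1},
    {"x": -514.5,"y": -518,"z": 49,"rz": -28.6,"jaw": 1},
    {"x": -514.5,"y": -518,"z": 49,"rz": -28.6,"jaw": 1}
  ]
}}

```text
schema error: expected keys rx, ry, rz, x, y, z, jaw
```

```bash
python3 -c "
from h import *
st(); plan((.519,-.112,.10),92.1)"
```

```text
t 0.1 tcp [0.2899 0.5812 0.2383] F [-0.1  0.1 -0. ] w 0.0854 g 0.0
[[-0.895, 0.446, -0.001], [0.446, 0.895, -0.001], [0.0, -0.002, -1.0]]
 xyz [-514.5 -517.8  139. ] r [ -0.09  -0.04 -28.61]
```

All keys are required.

Emit:
{"fn": "drive_tool", "kwargs": {
  "commands": [
    {"rx": 0,"ry": 0,"rz": -28.6,"x": -514.5,"y": -518,"z": 0,"jaw": 1},
    {"rx": 0,"ry": 0,"rz": -28.6,"x": -514.5,"y": -518,"z": 0,"jaw": 1},
    {"rx": 0,"ry": 0,"rz": -28.6,"x": -514.5,"y": -518,"z": 0,"jaw": 1},
    {"rx": 0,"ry": 0,"rz": -28.6,"x": -514.5,"y": -518,"z": 0,"jaw": 1},
    {"rx": 0,"ry": 0,"rz": -28.6,"x": -514.5,"y": -518,"z": 0,"jaw": 1},
    {"rx": 0,"ry": 0,"rz": -28.6,"x": -514.5,"y": -518,"z": 0,"jaw": 1},
    {"rx": 0,"ry": 0,"rz": -28.6,"x": -514.5,"y": -518,"z": 0,"jaw": 1},
    {"rx": 0,"ry": 0,"rz": -28.6,"x": -514.5,"y": -518,"z": 0,"jaw": 1},
    {"rx": 0,"ry": 0,"rz": -28.6,"x": -514.5,"y": -518,"z": 0,"jaw": 1},
    {"rx": 0,"ry": 0,"rz": -28.6,"x": -514.5,"y": -518,"z": 30,"jaw": 1}
  ]
}}

```text
time: 1.35
tcp_pos: [0.4862, -0.0113, 0.2291]
ee_rot: [-0.018, 1.0, -0.0, 0.001]
contact_force: [0.8, 0.6, 0.4]
gripper_width: 0.0852
grasp_force: 0.0
```

```bash
python3 -c "
from h import *
st(); plan((.519,-.112,.11),92.1)"
```

```text
t 1.35 tcp [ 0.4862 -0.0113  0.2291] F [0.8 0.6 0.4] w 0.0852 g 0.0
[[-0.999, -0.036, 0.002], [-0.036, 0.999, -0.0], [-0.002, -0.0, -1.0]]
 xyz [ -28.9 -101.8  119.2] r [-0.03  0.13 -0.04]
```

Emit:
{"fn": "drive_tool", "kwargs": {
  "commands": [
    {"rx": 0,"ry": 0,"rz": 0,"x": -29,"y": -102,"z": 50,"jaw": 1},
    {"rx": 0,"ry": 0,"rz": 0,"x": -29,"y": -102,"z": 110,"jaw": 1},
    {"rx": 0,"ry": 0,"rz": 0,"x": -29,"y": -102,"z": 110,"jaw": 1},
    {"rx": 0,"ry": 0,"rz": 0,"x": -29,"y": -102,"z": 110,"jaw": 1},
    {"rx": 0,"ry": 0,"rz": 0,"x": -29,"y": -102,"z": 110,"jaw": 1},
    {"rx": 0,"ry": 0,"rz": 0,"x": -29,"y": -102,"z": 110,"jaw": 1}
  ]
}}

```text
time: 2.1
tcp_pos: [0.5191, -0.1096, 0.1202]
ee_rot: [-0.019, 1.0, -0.001, 0.001]
contact_force: [-0.4, -0.5, 0.6]
gripper_width: 0.0857
grasp_force: 0.0
```

```bash
python3 - <<'E'
from h import *
st(); plan((.519,-.112,.064),92.1)
snap("b")
a=cv2.imread("pics/b_top.png")[150:235,215:330];b=cv2.imread("pics/b_side.png")[150:250,205:320]
w=np.zeros((400,800,3),np.uint8);a=cv2.resize(a,(400,296));b=cv2.resize(b,(400,348));w[:296,:400]=a;w[:348,400:]=b
cv2.imwrite("pics/b.png",w)
E
```

```text
t 2.1 tcp [ 0.5191 -0.1096  0.1202] F [-0.4 -0.5  0.6] w 0.0857 g 0.0
[[-0.999, -0.037, 0.003], [-0.037, 0.999, -0.001], [-0.003, -0.001, -1.0]]
 xyz [ 0.3 -2.3 56.2] r [-0.08  0.16  0.05]
```

View pics/b.png

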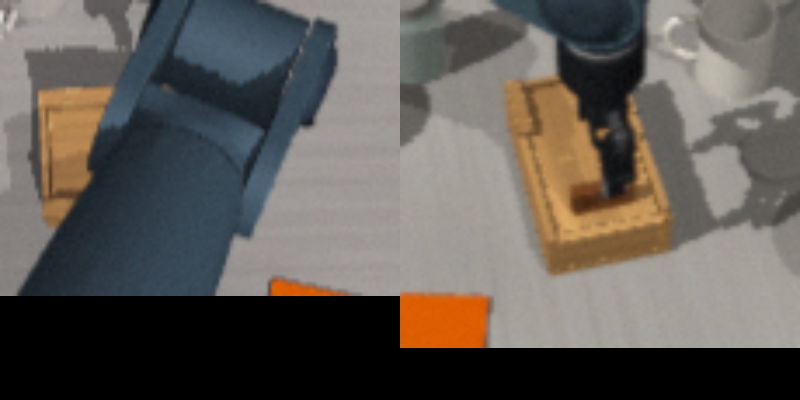

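In the side half the fingers hang over the rib at about (605,190), lined up along x. I'll lower and close.

Emit:
{"fn": "drive_tool", "kwargs": {
  "commands": [
    {"rx": 0,"ry": 0,"rz": 0,"x": 0,"y": -2,"z": 40,"jaw": 1},
    {"rx": 0,"ry": 0,"rz": 0,"x": 0,"y": -2,"z": 56,"jaw": 1},
    {"rx": 0,"ry": 0,"rz": 0,"x": 0,"y": -2,"z": 56,"jaw": 0},
    {"rx": 0,"ry": 0,"rz": 0,"x": 0,"y": -2,"z": 56,"jaw": -0.5},
    {"rx": 0,"ry": 0,"rz": 0,"x": 0,"y": -2,"z": 56,"jaw": -1},
    {"rx": 0,"ry": 0,"rz": 0,"x": 0,"y": -2,"z": 56,"jaw": -1},
    {"rx": 0,"ry": 0,"rz": 0,"x": 0,"y": -2,"z": 56,"jaw": -1},
    {"rx": 0,"ry": 0,"rz": 0,"x": 0,"y": -2,"z": 56,"jaw": -1}
  ]
}}

```text
time: 3.2
tcp_pos: [0.519, -0.1123, 0.0634]
ee_rot: [-0.018, 1.0, -0.0, 0.001]
contact_force: [-1.0, 0.2, 5.6]
gripper_width: 0.013
grasp_force: 59.5
```

```bash
python3 -c "
from h import *
st()"
```

```text
t 3.2 tcp [ 0.519  -0.1123  0.0634] F [-1.   0.2  5.6] w 0.013 g 59.5
[[-0.999, -0.036, 0.001], [-0.036, 0.999, -0.001], [-0.001, -0.001, -1.0]]
```

Emit:
{"fn": "drive_tool", "kwargs": {
  "commands": [
    {"rx": 1.1,"ry": 0,"rz": 0,"x": 0,"y": 0.4,"z": -3,"jaw": -1},
    {"rx": 2.15,"ry": 0,"rz": 0,"x": 0,"y": 0.8,"z": -5.9,"jaw": -1},
    {"rx": 3.2,"ry": 0,"rz": 0,"x": 0,"y": 1.3,"z": -8.8,"jaw": -1},
    {"rx": 4.3,"ry": 0,"rz": 0,"x": 0,"y": 1.8,"z": -11.8,"jaw": -1},
    {"rx": 4.3,"ry": 0,"rz": 0,"x": 0,"y": 1.8,"z": -11.8,"jaw": -1},
    {"rx": 4.3,"ry": 0,"rz": 0,"x": 0,"y": 1.8,"z": -11.8,"jaw": -1}
  ]
}}

```text
time: 3.95
tcp_pos: [0.5182, -0.1099, 0.0742]
ee_rot: [-0.018, 0.999, -0.037, 0.001]
contact_force: [1.3, -1.5, 1.4]
gripper_width: 0.0131
grasp_force: 58.8
```

```bash
python3 - <<'E'
from h import *
st()
snap("c")
b=cv2.imread("pics/c_side.png")[150:250,205:320]
cv2.imwrite("pics/c.png",cv2.resize(b,(690,600),interpolation=cv2.INTER_CUBIC))
E
```

```text
t 3.95 tcp [ 0.5182 -0.1099  0.0742] F [ 1.3 -1.5  1.4] w 0.0131 g 58.8
[[-0.999, -0.036, 0.003], [-0.036, 0.997, -0.074], [-0.0, -0.075, -0.997]]
```

View pics/c.png

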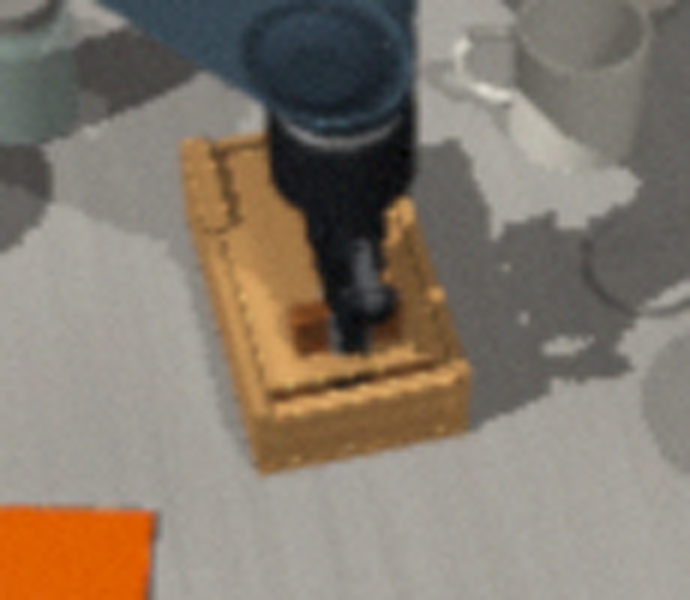

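The lid's front edge has lifted clear of the lip, with a dark gap along (270–440, 380). Pulling now.

Emit:
{"fn": "drive_tool", "kwargs": {
  "commands": [
    {"rx": 0,"ry": 0,"rz": 0,"x": 0,"y": -8,"z": 0.6,"jaw": -1},
    {"rx": 0,"ry": 0,"rz": 0,"x": 0,"y": -18,"z": 1.3,"jaw": -1},
    {"rx": 0,"ry": 0,"rz": 0,"x": 0,"y": -30,"z": 2.2,"jaw": -1},
    {"rx": 0,"ry": 0,"rz": 0,"x": 0,"y": -42,"z": 3.1,"jaw": -1},
    {"rx": 0,"ry": 0,"rz": 0,"x": 0,"y": -54,"z": 4,"jaw": -1},
    {"rx": 0,"ry": 0,"rz": 0,"x": 0,"y": -64,"z": 4.8,"jaw": -1},
    {"rx": 0,"ry": 0,"rz": 0,"x": 0,"y": -70,"z": 5.2,"jaw": -1},
    {"rx": 0,"ry": 0,"rz": 0,"x": 0,"y": -70,"z": 5.2,"jaw": -1}
  ]
}}

```text
time: 5.05
tcp_pos: [0.521, -0.1813, 0.0748]
ee_rot: [-0.018, 0.999, -0.038, 0.001]
contact_force: [-1.2, -1.2, 3.4]
gripper_width: 0.0129
grasp_force: 59.1
```

```bash
python3 -c "
from h import *
st();plan((.5232,-.1882,.16),92.1);plan((.5285,-.348,.16),92.1);"
```

```text
t 5.05 tcp [ 0.521  -0.1813  0.0748] F [-1.2 -1.2  3.4] w 0.0129 g 59.1
[[-0.999, -0.036, 0.003], [-0.037, 0.996, -0.077], [-0.001, -0.077, -0.997]]
 xyz [ -2.  -13.5 -84.4] r [-4.4   0.03 -0.01]
 xyz [  -1.4 -172.9  -72.2] r [-4.4   0.03 -0.01]
```

Emit:
{"fn": "drive_tool", "kwargs": {
  "commands": [
    {"rx": 0,"ry": 0,"rz": 0,"x": 0,"y": -3,"z": -20,"jaw": -1},
    {"rx": 0,"ry": 0,"rz": 0,"x": 0,"y": -8,"z": -50,"jaw": -1},
    {"rx": 0,"ry": 0,"rz": 0,"x": -1,"y": -14,"z": -84,"jaw": -1},
    {"rx": -2,"ry": 0,"rz": 0,"x": -1,"y": -60,"z": -81,"jaw": -1},
    {"rx": -4.4,"ry": 0,"rz": 0,"x": -1,"y": -110,"z": -77,"jaw": -1},
    {"rx": -4.4,"ry": 0,"rz": 0,"x": -1,"y": -150,"z": -74,"jaw": -1},
    {"rx": -4.4,"ry": 0,"rz": 0,"x": -1,"y": -173,"z": -72,"jaw": -1},
    {"rx": -4.4,"ry": 0,"rz": 0,"x": -1,"y": -173,"z": -72,"jaw": -1},
    {"rx": -4.4,"ry": 0,"rz": 0,"x": -1,"y": -173,"z": -72,"jaw": -1}
  ]
}}

```text
time: 6.18
tcp_pos: [0.5277, -0.3459, 0.1585]
ee_rot: [-0.019, 1.0, 0.001, -0.001]
contact_force: [0.1, 0.4, -1.4]
gripper_width: 0.0132
grasp_force: 59.0
```

```bash
python3 - <<'E'
from h import *
st();plan((.5285,-.350,.0195),92.1)
snap("d")
b=cv2.imread("pics/d_side.png")[130:350,150:410]
cv2.imwrite("pics/d.png",cv2.resize(b,(700,592),interpolation=cv2.INTER_CUBIC))
E
```

```text
t 6.17 tcp [ 0.5277 -0.3459  0.1585] F [ 0.1  0.4 -1.4] w 0.0132 g 59.0
[[-0.999, -0.037, -0.001], [-0.037, 0.999, 0.003], [0.001, 0.003, -1.0]]
 xyz [ -0.8  -4.5 138.9] r [ 0.15 -0.06  0.05]
```

View pics/d.png

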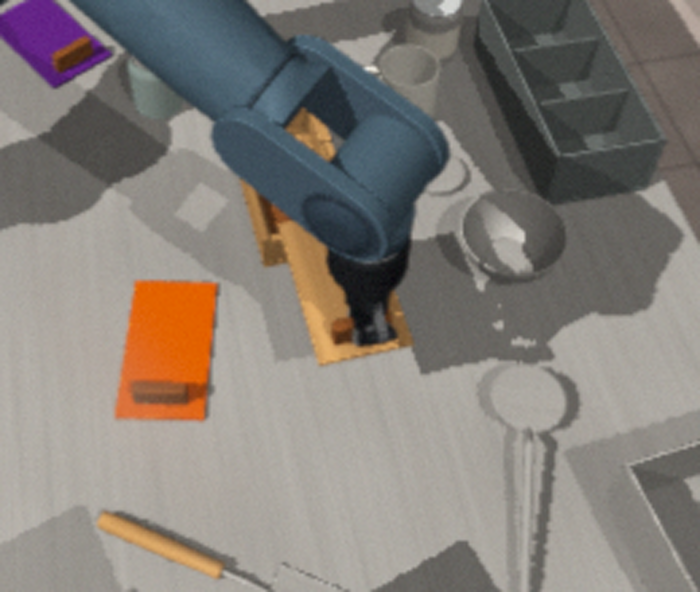

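The lid is held level at (350,300), with free table between the box and the ladle. Lowering it now.

Emit:
{"fn": "drive_tool", "kwargs": {
  "commands": [
    {"rx": 0,"ry": 0,"rz": 0,"x": 0,"y": -5,"z": 50,"jaw": -1},
    {"rx": 0,"ry": 0,"rz": 0,"x": 0,"y": -5,"z": 105,"jaw": -1},
    {"rx": 0,"ry": 0,"rz": 0,"x": 0,"y": -5,"z": 125,"jaw": -1},
    {"rx": 0,"ry": 0,"rz": 0,"x": 0,"y": -5,"z": 133,"jaw": -1},
    {"rx": 0,"ry": 0,"rz": 0,"x": 0,"y": -5,"z": 137,"jaw": -1},
    {"rx": 0,"ry": 0,"rz": 0,"x": 0,"y": -5,"z": 139,"jaw": -1},
    {"rx": 0,"ry": 0,"rz": 0,"x": 0,"y": -5,"z": 139.5,"jaw": -1}
  ]
}}

```text
time: 7.15
tcp_pos: [0.5286, -0.3526, 0.0208]
ee_rot: [-0.018, 1.0, 0.0, 0.001]
contact_force: [-0.1, -0.4, -2.4]
gripper_width: 0.0128
grasp_force: 59.1
```

Emit:
{"fn": "drive_tool", "kwargs": {
  "commands": [
    {"rx": 0,"ry": 0,"rz": 0,"x": 0,"y": 0,"z": 1.5,"jaw": -1},
    {"rx": 0,"ry": 0,"rz": 0,"x": 0,"y": 0,"z": 2.5,"jaw": -1},
    {"rx": 0,"ry": 0,"rz": 0,"x": 0,"y": 0,"z": 2.5,"jaw": -1},
    {"rx": 0,"ry": 0,"rz": 0,"x": 0,"y": 0,"z": 2.5,"jaw": -0.4},
    {"rx": 0,"ry": 0,"rz": 0,"x": 0,"y": 0,"z": 2.5,"jaw": 0.5},
    {"rx": 0,"ry": 0,"rz": 0,"x": 0,"y": 0,"z": 2.5,"jaw": 0.5},
    {"rx": 0,"ry": 0,"rz": 0,"x": 0,"y": 0,"z": -20,"jaw": 0.5},
    {"rx": 0,"ry": 0,"rz": 0,"x": 0,"y": 0,"z": -70,"jaw": 0.5},
    {"rx": 0,"ry": 0,"rz": 0,"x": 0,"y": 0,"z": -130,"jaw": 0.5},
    {"rx": 0,"ry": 0,"rz": 0,"x": 0,"y": 0,"z": -160,"jaw": 0.5}
  ]
}}

```text
time: 8.4
tcp_pos: [0.5295, -0.3537, 0.1859]
ee_rot: [-0.018, 1.0, -0.002, 0.003]
contact_force: [-0.4, -0.1, 0.8]
gripper_width: 0.0639
grasp_force: 0.0
```

```bash
python3 - <<'E'
from h import *
st()
snap("e")
T=cloud("top",np.load("pics/e_top.npy"));im=cv2.imread("pics/e_top.png")
b=im[140:240,180:400]
cv2.imwrite("pics/e.png",cv2.resize(b,(800,364),interpolation=cv2.INTER_CUBIC))
E
```

```text
t 8.4 tcp [ 0.5295 -0.3537  0.1859] F [-0.4 -0.1  0.8] w 0.0639 g 0.0
[[-0.999, -0.036, 0.006], [-0.036, 0.999, -0.004], [-0.006, -0.004, -1.0]]
```

View pics/e.png

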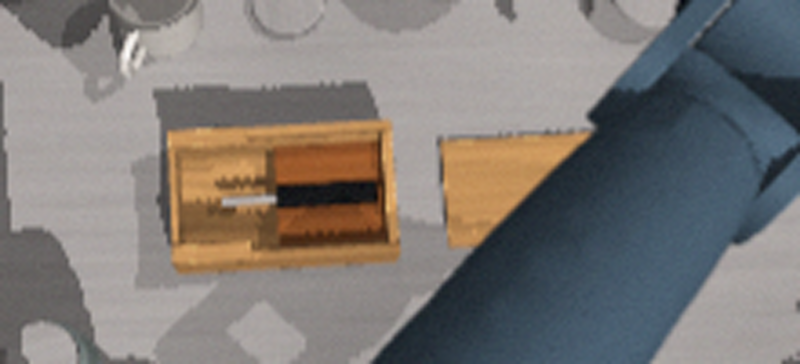

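The box is open. The pin's black handle spans (276–378, 193) and its steel shank runs to the tip at (222,202). The lid lies flat at the right.

```bash
python3 - <<'E'
from h import *
f=lambda x,y:(180+x/3.636,140+y/3.64)
print(onplane("top",[f(222,202),f(276,200)],.034).round(4)); print(onplane("top",[f(276,195),f(378,191)],.040).round(4))
c=np.array([.5166,-.0465]);ax=np.array([.0373,-.9993])
for k in(-53,-28,-3,42,87): print(k,(c+ax*k/1000).round(4))
s=c-ax*.028
plan((s[0],s[1],.16),2.1+0,note="above"); plan((s[0],s[1],.16),182.1,note="or"); print(get_state()["joint_positions"].round(2))
E
```

```text
[[ 0.512   0.0068  0.034 ]
 [ 0.5129 -0.042   0.034 ]]
[[ 0.5163 -0.0421  0.04  ]
 [ 0.5181 -0.1337  0.04  ]]
-53 [0.5146 0.0065]
-28 [ 0.5156 -0.0185]
-3 [ 0.5165 -0.0435]
42 [ 0.5182 -0.0885]
87 [ 0.5198 -0.1334]
above xyz [  2.7 336.4  24.6] r [7.000e-02 6.500e-01 8.999e+01]
or xyz [  2.7 336.4  24.6] r [-6.5e-01  7.0e-02 -9.0e+01]
[-0.77  0.26  1.64  0.    1.23 -2.37]
```

Emit:
{"fn": "drive_tool", "kwargs": {
  "commands": [
    {"rx": 0.1,"ry": 0.6,"rz": 90,"x": 2,"y": 336,"z": 10,"jaw": -0.3},
    {"rx": 0.1,"ry": 0.6,"rz": 90,"x": 2,"y": 336,"z": 10,"jaw": -0.3},
    {"rx": 0.1,"ry": 0.6,"rz": 90,"x": 2,"y": 336,"z": 10,"jaw": -0.3},
    {"rx": 0.1,"ry": 0.6,"rz": 90,"x": 2,"y": 336,"z": 10,"jaw": -0.3},
    {"rx": 0.1,"ry": 0.6,"rz": 90,"x": 2,"y": 336,"z": 10,"jaw": -0.3},
    {"rx": 0.1,"ry": 0.6,"rz": 90,"x": 2,"y": 336,"z": 10,"jaw": -0.3},
    {"rx": 0.1,"ry": 0.6,"rz": 90,"x": 2,"y": 336,"z": 10,"jaw": -0.3},
    {"rx": 0.1,"ry": 0.6,"rz": 90,"x": 2,"y": 336,"z": 24,"jaw": -0.3},
    {"rx": 0.1,"ry": 0.6,"rz": 90,"x": 2,"y": 336,"z": 24,"jaw": -0.3},
    {"rx": 0.1,"ry": 0.6,"rz": 90,"x": 2,"y": 336,"z": 24,"jaw": -0.3}
  ]
}}

```text
time: 9.75
tcp_pos: [0.5132, -0.0164, 0.1556]
ee_rot: [0.694, 0.72, -0.001, -0.006]
contact_force: [-0.5, 0.0, 0.6]
gripper_width: 0.0296
grasp_force: 0.0
```

```bash
python3 -c "
from h import *
st();plan((.5150,-.018,.09),2.1);print(get_state()['joint_positions'].round(2))"
```

```text
t 9.75 tcp [ 0.5132 -0.0164  0.1556] F [-0.5  0.   0.6] w 0.0296 g 0.0
[[-0.038, 0.999, -0.009], [0.999, 0.038, 0.007], [0.008, -0.009, -1.0]]
 xyz [-2.2  2.3 65.6] r [-0.51 -0.44  0.06]
[-0.26  0.02  1.96  0.01  1.16 -0.3 ]
```

Emit:
{"fn": "drive_tool", "kwargs": {
  "commands": [
    {"rx": -0.4,"ry": -0.4,"rz": 0,"x": -2,"y": 3,"z": 60,"jaw": -0.3},
    {"rx": -0.4,"ry": -0.4,"rz": 0,"x": -2,"y": 3,"z": 80,"jaw": -0.3},
    {"rx": -0.4,"ry": -0.4,"rz": 0,"x": -2,"y": 3,"z": 80,"jaw": -0.3}
  ]
}}

```text
time: 10.12
tcp_pos: [0.5146, -0.0176, 0.0744]
ee_rot: [0.694, 0.72, -0.001, -0.002]
contact_force: [0.7, 0.3, 0.7]
gripper_width: 0.0298
grasp_force: 0.0
```

```bash
python3 - <<'E'
from h import *
st();plan((.5150,-.018,.031),2.1)
snap("f")
b=cv2.imread("pics/f_side.png")[150:240,215:305]
cv2.imwrite("pics/f.png",cv2.resize(b,(600,600),interpolation=cv2.INTER_CUBIC))
E
```

```text
t 10.12 tcp [ 0.5146 -0.0176  0.0744] F [0.7 0.3 0.7] w 0.0298 g 0.0
[[-0.038, 0.999, -0.005], [0.999, 0.038, 0.001], [0.002, -0.005, -1.0]]
 xyz [-0.5  0.6 43.4] r [-0.28 -0.09  0.05]
```

View pics/f.png

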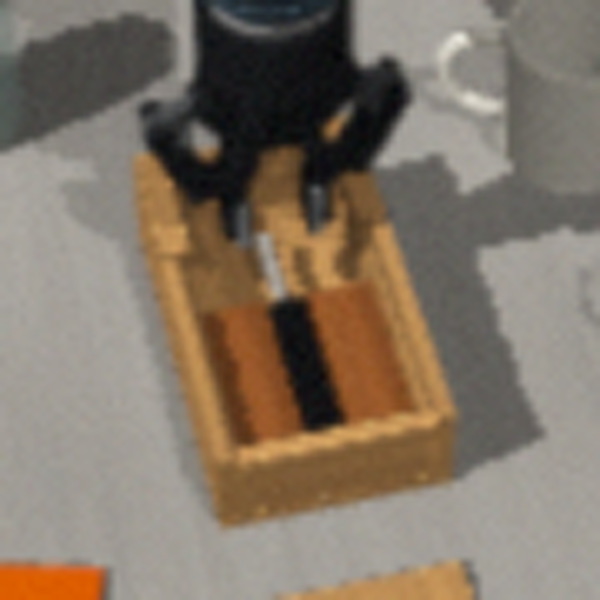

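The fingers straddle the shank at (268,260), clear of the side walls. Lowering and closing.

Emit:
{"fn": "drive_tool", "kwargs": {
  "commands": [
    {"rx": -0.2,"ry": 0,"rz": 0,"x": -0.5,"y": 0.5,"z": 20,"jaw": -0.3},
    {"rx": -0.2,"ry": 0,"rz": 0,"x": -0.5,"y": 0.5,"z": 32,"jaw": -0.3},
    {"rx": -0.2,"ry": 0,"rz": 0,"x": -0.5,"y": 0.5,"z": 40,"jaw": -0.3},
    {"rx": -0.2,"ry": 0,"rz": 0,"x": -0.5,"y": 0.5,"z": 42.5,"jaw": -0.3},
    {"rx": -0.2,"ry": 0,"rz": 0,"x": -0.5,"y": 0.5,"z": 42.5,"jaw": -0.7},
    {"rx": -0.2,"ry": 0,"rz": 0,"x": -0.5,"y": 0.5,"z": 42.5,"jaw": -1},
    {"rx": -0.2,"ry": 0,"rz": 0,"x": -0.5,"y": 0.5,"z": 42.5,"jaw": -1},
    {"rx": -0.2,"ry": 0,"rz": 0,"x": -0.5,"y": 0.5,"z": 42.5,"jaw": -1}
  ]
}}

```text
time: 11.22
tcp_pos: [0.517, -0.0184, 0.034]
ee_rot: [0.694, 0.72, 0.001, 0.001]
contact_force: [-0.7, 0.4, 2.5]
gripper_width: 0.005
grasp_force: 58.8
```

Emit:
{"fn": "drive_tool", "kwargs": {
  "commands": [
    {"rx": 0,"ry": 0,"rz": 0,"x": 0,"y": -1,"z": 0,"jaw": -0.6},
    {"rx": 0,"ry": 0,"rz": 0,"x": 0,"y": -1,"z": 1.5,"jaw": -0.5},
    {"rx": 0,"ry": 0,"rz": 0,"x": 0,"y": -1,"z": 3.5,"jaw": -0.5},
    {"rx": 0,"ry": 0,"rz": 0,"x": 0,"y": -1,"z": 3.5,"jaw": -0.5},
    {"rx": 0,"ry": 0,"rz": 0,"x": 0,"y": -1,"z": 3.5,"jaw": -1},
    {"rx": 0,"ry": 0,"rz": 0,"x": 0,"y": -1,"z": 3.5,"jaw": -1},
    {"rx": 0,"ry": 0,"rz": 0,"x": 0,"y": -1,"z": 3.5,"jaw": -1}
  ]
}}

```text
time: 12.1
tcp_pos: [0.5158, -0.0185, 0.0302]
ee_rot: [0.694, 0.72, 0.001, 0.001]
contact_force: [0.4, -0.2, -0.3]
gripper_width: 0.0053
grasp_force: 58.6
```

Emit:
{"fn": "drive_tool", "kwargs": {
  "commands": [
    {"rx": 0,"ry": 0,"rz": 0,"x": 0,"y": 0,"z": -5,"jaw": -1},
    {"rx": 0,"ry": 0,"rz": 0,"x": 0,"y": 0,"z": -15,"jaw": -1},
    {"rx": 0,"ry": 0,"rz": 0,"x": 0,"y": 0,"z": -25,"jaw": -1},
    {"rx": 0,"ry": 0,"rz": 0,"x": 0,"y": 0,"z": -40,"jaw": -1},
    {"rx": 0,"ry": 0,"rz": 0,"x": 0,"y": 0,"z": -60,"jaw": -1},
    {"rx": 0,"ry": 0,"rz": 0,"x": 0,"y": 0,"z": -80,"jaw": -1},
    {"rx": 0,"ry": 0,"rz": 0,"x": 0,"y": 0,"z": -80,"jaw": -1}
  ]
}}

```text
time: 12.98
tcp_pos: [0.517, -0.0188, 0.1125]
ee_rot: [0.694, 0.72, 0.002, 0.003]
contact_force: [-0.0, 0.1, -1.0]
gripper_width: 0.0051
grasp_force: 58.7
```

```bash
python3 - <<'E'
from h import *
snap("g")
st()
b=cv2.imread("pics/g_side.png")[120:240,195:315]
cv2.imwrite("pics/g.png",cv2.resize(b,(600,600),interpolation=cv2.INTER_CUBIC))
E
```

```text
t 13.07 tcp [ 0.5153 -0.0184  0.1101] F [ 0.3  0.6 -0.9] w 0.0055 g 58.7
[[-0.036, 0.999, 0.003], [0.999, 0.036, 0.0], [0.0, 0.003, -1.0]]
```

View pics/g.png

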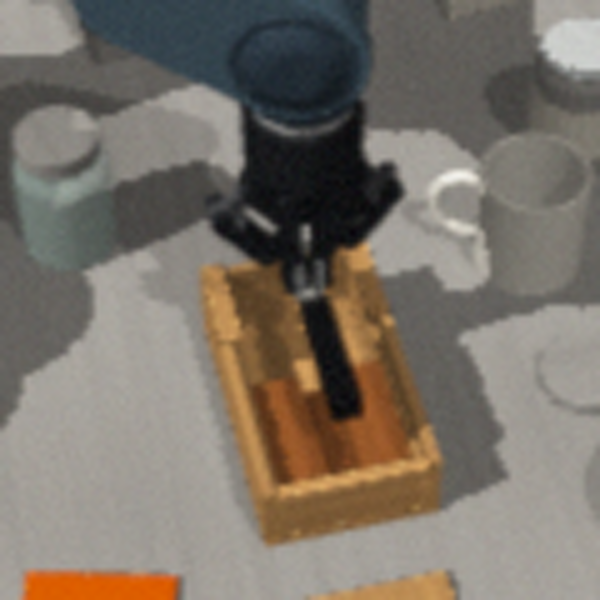

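The pin is out of the box, held by its shank at (312,290) with the handle trailing to (345,415). I'll check for droop from the depth.

```bash
python3 - <<'E'
from h import *
S=cloud("side",np.load("pics/g_side.npy"));im=cv2.imread("pics/g_side.png")
v,u=np.mgrid[180:205,254:270]; q=S[v,u].reshape(-1,3); m=(im[v,u].reshape(-1,3).max(1)<60)&(q[:,2]>.075)&(q[:,1]<-.035); q=q[m]
k=np.polyfit(q[:,1],q[:,2],1); print(len(q),k,"droop deg",np.degrees(np.arctan(k[0])),q[:,1].min(),q[:,1].max(),np.polyfit(q[:,1],q[:,0],1),q.mean(0))
d=np.array([-.281,.960]); p=np.array([.56,.19])+.07*d
plan((*p,.16),16.3)
E
```

```text
143 [-1.06978094  0.02016376] droop deg -46.93094813460799 -0.8823683332676354 -0.042007094497809386 [0.16984441 0.52997551] [ 0.51337806 -0.09772151  0.12470437]
 xyz [274.5  35.1 -49.7] r [  0.16   0.   -14.22]
```

```bash
python3 - <<'E'
from h import *
S=cloud("side",np.load("pics/g_side.npy"));im=cv2.imread("pics/g_side.png")
v,u=np.mgrid[180:205,254:270]; q=S[v,u].reshape(-1,3); m=(im[v,u].reshape(-1,3).max(1)<60)&(q[:,2]>.06)&(q[:,2]<.2)&(q[:,1]<-.035)&(q[:,1]>-.2); q=q[m]
k=np.polyfit(q[:,1],q[:,2],1); print(len(q),k,"droop deg",np.degrees(np.arctan(k[0])),q[:,1].min(),q[:,1].max(),q.mean(0))
for lo in np.arange(-.14,-.03,.02):
    s=q[(q[:,1]>lo)&(q[:,1]<lo+.02)]; print(round(lo,2),len(s),s.mean(0).round(4) if len(s) else "")
E
```

```text
142 [0.04139104 0.12155955] droop deg 2.3701788619842565 -0.1329892817767825 -0.042007094497809386 [ 0.5145213  -0.09219582  0.11774347]
-0.14 32 [ 0.5166 -0.1272  0.115 ]
-0.12 29 [ 0.5153 -0.1102  0.118 ]
-0.1 30 [ 0.5136 -0.0903  0.119 ]
-0.08 27 [ 0.5143 -0.0696  0.1189]
-0.06 24 [ 0.5123 -0.0515  0.1182]
-0.04 0
```

The pin is level and the grip is 70 mm ahead of the handle centre. Carrying it in front of the scale.

Emit:
{"fn": "drive_tool", "kwargs": {
  "commands": [
    {"rx": 0,"ry": 0,"rz": 0,"x": 0,"y": 0,"z": -30,"jaw": -1},
    {"rx": 0,"ry": 0,"rz": -3,"x": 40,"y": 5,"z": -50,"jaw": -1},
    {"rx": 0,"ry": 0,"rz": -6,"x": 95,"y": 12,"z": -50,"jaw": -1},
    {"rx": 0,"ry": 0,"rz": -9,"x": 150,"y": 19,"z": -50,"jaw": -1},
    {"rx": 0,"ry": 0,"rz": -12,"x": 205,"y": 26,"z": -50,"jaw": -1},
    {"rx": 0,"ry": 0,"rz": -14.2,"x": 250,"y": 32,"z": -50,"jaw": -1},
    {"rx": 0,"ry": 0,"rz": -14.2,"x": 274,"y": 35,"z": -50,"jaw": -1},
    {"rx": 0,"ry": 0,"rz": -14.2,"x": 274,"y": 35,"z": -10,"jaw": -1},
    {"rx": 0,"ry": 0,"rz": -14.2,"x": 274,"y": 35,"z": 20,"jaw": -1},
    {"rx": 0,"ry": 0,"rz": -14.2,"x": 274,"y": 35,"z": 20,"jaw": -1}
  ]
}}

```text
time: 14.32
tcp_pos: [0.5376, 0.2559, 0.0863]
ee_rot: [0.6, 0.8, -0.002, -0.002]
contact_force: [0.0, -0.1, -0.9]
gripper_width: 0.0049
grasp_force: 58.8
```

```bash
python3 -c "
from h import *
st();plan((.540,.257,.0105),16.3)"
```

```text
t 14.32 tcp [0.5376 0.2559 0.0863] F [ 0.  -0.1 -0.9] w 0.0049 g 58.8
[[-0.28, 0.96, -0.005], [0.96, 0.28, -0.002], [-0.0, -0.006, -1.0]]
 xyz [ 0.3  3.1 75.7] r [-0.32  0.01 -0.01]
```

Emit:
{"fn": "drive_tool", "kwargs": {
  "commands": [
    {"rx": -0.3,"ry": 0,"rz": 0,"x": 0,"y": 3,"z": 40,"jaw": -1},
    {"rx": -0.3,"ry": 0,"rz": 0,"x": 0,"y": 3,"z": 60,"jaw": -1},
    {"rx": -0.3,"ry": 0,"rz": 0,"x": 0,"y": 3,"z": 68,"jaw": -1},
    {"rx": -0.3,"ry": 0,"rz": 0,"x": 0,"y": 3,"z": 72,"jaw": -1},
    {"rx": -0.3,"ry": 0,"rz": 0,"x": 0,"y": 3,"z": 74,"jaw": -1},
    {"rx": -0.3,"ry": 0,"rz": 0,"x": 0,"y": 3,"z": 74,"jaw": -1},
    {"rx": -0.3,"ry": 0,"rz": 0,"x": 0,"y": 3,"z": 74,"jaw": -1}
  ]
}}

```text
time: 15.2
tcp_pos: [0.544, 0.2576, 0.0169]
ee_rot: [0.6, 0.8, 0.003, 0.003]
contact_force: [-0.5, 0.1, -0.8]
gripper_width: 0.005
grasp_force: 58.8
```

Emit:
{"fn": "drive_tool", "kwargs": {
  "commands": [
    {"rx": 0,"ry": 0,"rz": 0,"x": 0,"y": 0,"z": 2,"jaw": -1},
    {"rx": 0,"ry": 0,"rz": 0,"x": 0,"y": 0,"z": 4,"jaw": -1},
    {"rx": 0,"ry": 0,"rz": 0,"x": 0,"y": 0,"z": 4,"jaw": -1},
    {"rx": 0,"ry": 0,"rz": 0,"x": 0,"y": 0,"z": 4,"jaw": -1}
  ]
}}

```text
time: 15.7
tcp_pos: [0.5436, 0.2575, 0.0122]
ee_rot: [0.6, 0.8, 0.003, 0.003]
contact_force: [0.3, 0.2, -0.2]
gripper_width: 0.0054
grasp_force: 58.8
```

```bash
python3 -c "
from h import *
st()"
```

```text
t 15.7 tcp [0.5436 0.2575 0.0122] F [ 0.3  0.2 -0.2] w 0.0054 g 58.8
[[-0.28, 0.96, 0.008], [0.96, 0.28, 0.002], [-0.0, 0.008, -1.0]]
```

Emit:
{"fn": "drive_tool", "kwargs": {
  "commands": [
    {"rx": 0,"ry": 0,"rz": 0,"x": 0,"y": 0,"z": 1,"jaw": -1},
    {"rx": 0,"ry": 0,"rz": 0,"x": 0,"y": 0,"z": 1,"jaw": -1},
    {"rx": 0,"ry": 0,"rz": 0,"x": 0,"y": 0,"z": 1,"jaw": -0.8},
    {"rx": 0,"ry": 0,"rz": 0,"x": 0,"y": 0,"z": 1,"jaw": -0.6},
    {"rx": 0,"ry": 0,"rz": 0,"x": 0,"y": 0,"z": 1,"jaw": -0.2},
    {"rx": 0,"ry": 0,"rz": 0,"x": 0,"y": 0,"z": 1,"jaw": -0.2},
    {"rx": 0,"ry": 0,"rz": 0,"x": 0,"y": 0,"z": -15,"jaw": -0.2},
    {"rx": 0,"ry": 0,"rz": 0,"x": 0,"y": 0,"z": -50,"jaw": 0},
    {"rx": 0,"ry": 0,"rz": 0,"x": -30,"y": 0,"z": -90,"jaw": 0},
    {"rx": 0,"ry": 0,"rz": 0,"x": -85,"y": 0,"z": -130,"jaw": 0}
  ]
}}

```text
time: 16.95
tcp_pos: [0.5656, 0.1802, 0.1419]
ee_rot: [0.599, 0.801, 0.004, 0.003]
contact_force: [0.6, 0.1, -0.5]
gripper_width: 0.0428
grasp_force: 0.0
```

```bash
python3 - <<'E'
from h import *
snap("i"); st()
S=cloud("side",np.load("pics/i_side.npy"));im=cv2.imread("pics/i_side.png")
print(proj("side",[[.56,.19,.01],[.54,.26,.01],[.51,.36,.045]]).round(0).tolist())
b=im[90:190,190:315]
cv2.imwrite("pics/i.png",cv2.resize(b,(750,600),interpolation=cv2.INTER_CUBIC))
E
```

```text
t 17.05 tcp [0.57   0.1772 0.146 ] F [-0.2 -0.6  1.4] w 0.0426 g 0.0
[[-0.277, 0.961, 0.019], [0.961, 0.277, 0.002], [-0.003, 0.019, -1.0]]
[[257.0, 151.0], [249.0, 140.0], [236.0, 118.0]]
```

View pics/i.png

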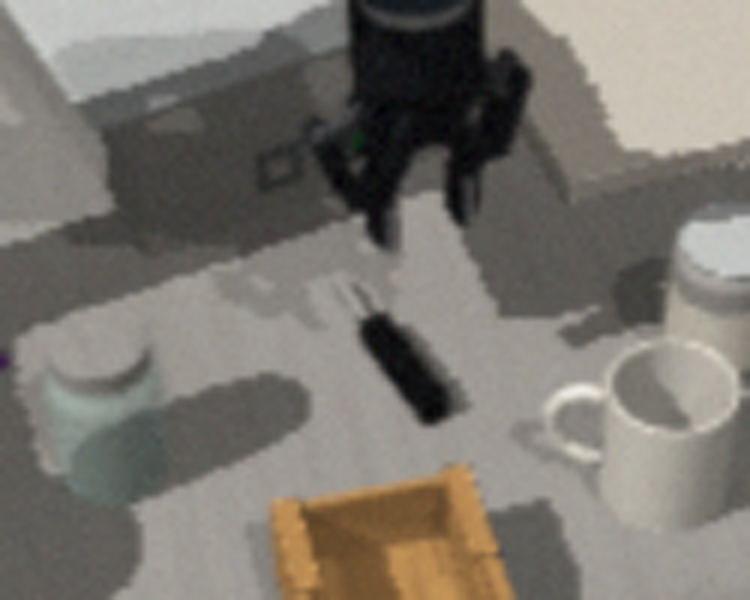

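The pin lies on the table: handle from (375,325) to (430,410), tip near (340,285), pointing at the frame at (280,168). I've used my picture views, so from here I go by numbers.

```bash
cat >> h.py <<'E'
def handle(tag,c,rad=.075,zr=(.006,.03)):
    out=[]
    for n in("side","top"):
        C=cloud(n,np.load(f"pics/{tag}_{n}.npy"));im=cv2.imread(f"pics/{tag}_{n}.png")
        m=(im.max(2)<50)&(np.hypot(C[...,0]-c[0],C[...,1]-c[1])<rad)&(C[...,2]>zr[0])&(C[...,2]<zr[1])
        q=C[m]
        if len(q)<30: print(n,"few",len(q)); continue
        t=q[q[:,2]>np.percentile(q[:,2],90)-.006]
        r=cv2.minAreaRect((t[:,:2]*1000).astype(np.float32)); w=np.linalg.svd(t[:,:2]-t[:,:2].mean(0),full_matrices=False)[2][0]
        print(n,len(q),"rect",r,"axis deg",np.degrees(np.arctan2(w[1],w[0]))%180,"z",np.percentile(q[:,2],[10,50,90]).round(4))
E
python3 - <<'E'
from h import *
handle("i",(.563,.19))
for z in(.146,.0112): plan((.567,.174,z),16.3)
E
```

```text
side 100 rect ((559.6676025390625, 191.08389282226562), (17.082157135009766, 89.3912353515625), 15.371795654296875) axis deg 105.50466896670795 z [0.0104 0.0179 0.0216]
top 73 rect ((569.7605590820312, 167.85443115234375), (17.176664352416992, 39.495506286621094), 16.257421493530273) axis deg 110.32202441394931 z [0.0119 0.0188 0.0239]
 xyz [-2.2 -3.7 -0.1] r [ 1.11  0.19 -0.24]
 xyz [ -1.8  -6.3 134.7] r [ 1.11  0.19 -0.24]
```

Emit:
{"fn": "drive_tool", "kwargs": {
  "commands": [
    {"rx": 1,"ry": 0.2,"rz": 0,"x": -1,"y": -5,"z": 60,"jaw": 0},
    {"rx": 1,"ry": 0.2,"rz": 0,"x": -1,"y": -5,"z": 100,"jaw": 0},
    {"rx": 1,"ry": 0.2,"rz": 0,"x": -1,"y": -5,"z": 100,"jaw": 0},
    {"rx": 1,"ry": 0.2,"rz": 0,"x": -1,"y": -5,"z": 100,"jaw": 0}
  ]
}}

```text
time: 17.55
tcp_pos: [0.5626, 0.1783, 0.0409]
ee_rot: [0.6, 0.8, -0.002, -0.003]
contact_force: [0.5, -0.2, 0.1]
gripper_width: 0.0426
grasp_force: 0.0
```

```bash
python3 -c "
from h import *
st();plan((.5667,.1756,.0112),16.1)"
```

```text
t 17.55 tcp [0.5626 0.1783 0.0409] F [ 0.5 -0.2  0.1] w 0.0426 g 0.0
[[-0.281, 0.96, -0.007], [0.96, 0.281, 0.001], [0.003, -0.007, -1.0]]
 xyz [-3.8  3.4 29.6] r [-0.4  -0.16  0.21]
```

Emit:
{"fn": "drive_tool", "kwargs": {
  "commands": [
    {"rx": -0.4,"ry": -0.2,"rz": 0.2,"x": -4,"y": 3,"z": 15,"jaw": 0},
    {"rx": -0.4,"ry": -0.2,"rz": 0.2,"x": -4,"y": 3,"z": 25,"jaw": 0},
    {"rx": -0.4,"ry": -0.2,"rz": 0.2,"x": -4,"y": 3,"z": 27,"jaw": 0},
    {"rx": -0.4,"ry": -0.2,"rz": 0.2,"x": -4,"y": 3,"z": 27,"jaw": 0}
  ]
}}

```text
time: 18.05
tcp_pos: [0.5651, 0.1748, 0.0118]
ee_rot: [0.601, 0.799, -0.001, -0.001]
contact_force: [0.1, -0.7, 0.7]
gripper_width: 0.0427
grasp_force: 0.0
```

```bash
python3 -c "
from h import *
st();plan((.5667,.1756,.0112),16.1)"
```

```text
t 18.05 tcp [0.5651 0.1748 0.0118] F [ 0.1 -0.7  0.7] w 0.0427 g 0.0
[[-0.277, 0.961, -0.003], [0.961, 0.277, -0.001], [-0.0, -0.003, -1.0]]
 xyz [0.3 1.7 0.6] r [-0.17  0.02 -0.02]
```

Emit:
{"fn": "drive_tool", "kwargs": {
  "commands": [
    {"rx": 0,"ry": 0,"rz": 0,"x": 0,"y": 1.5,"z": 0,"jaw": -0.3},
    {"rx": 0,"ry": 0,"rz": 0,"x": 0,"y": 1.5,"z": 0,"jaw": -0.6},
    {"rx": 0,"ry": 0,"rz": 0,"x": 0,"y": 1.5,"z": 0,"jaw": -1},
    {"rx": 0,"ry": 0,"rz": 0,"x": 0,"y": 1.5,"z": 0,"jaw": -1},
    {"rx": 0,"ry": 0,"rz": 0,"x": 0,"y": 1.5,"z": 0,"jaw": -1},
    {"rx": 0,"ry": 0,"rz": 0,"x": 0,"y": 1.5,"z": 0,"jaw": -1}
  ]
}}

```text
time: 18.8
tcp_pos: [0.5674, 0.1753, 0.0126]
ee_rot: [0.601, 0.799, -0.001, -0.0]
contact_force: [0.8, 0.6, 5.3]
gripper_width: 0.0186
grasp_force: 59.5
```

```bash
python3 -c "
from h import *
st()"
```

```text
t 18.8 tcp [0.5674 0.1753 0.0126] F [0.8 0.6 5.3] w 0.0186 g 59.5
[[-0.277, 0.961, -0.001], [0.961, 0.277, -0.001], [-0.001, -0.001, -1.0]]
```

```bash
python3 -c "
from h import *
plan((.5507,.2319,.0476),16.2)"
```

```text
xyz [ 59.   -0.4 -35. ] r [-0.06  0.03 -0.12]
```

Emit:
{"fn": "drive_tool", "kwargs": {
  "commands": [
    {"rx": 0,"ry": 0,"rz": 0,"x": 0,"y": 0,"z": -15,"jaw": -1},
    {"rx": 0,"ry": 0,"rz": 0,"x": 0,"y": 0,"z": -35,"jaw": -1},
    {"rx": 0,"ry": 0,"rz": 0,"x": 25,"y": 0,"z": -35,"jaw": -1},
    {"rx": 0,"ry": 0,"rz": 0,"x": 50,"y": 0,"z": -35,"jaw": -1},
    {"rx": 0,"ry": 0,"rz": 0,"x": 59,"y": 0,"z": -35,"jaw": -1},
    {"rx": 0,"ry": 0,"rz": 0,"x": 59,"y": 0,"z": -35,"jaw": -1},
    {"rx": 0,"ry": 0,"rz": 0,"x": 59,"y": 0,"z": -35,"jaw": -1}
  ]
}}

```text
time: 19.68
tcp_pos: [0.5507, 0.2313, 0.0471]
ee_rot: [0.601, 0.799, -0.001, -0.0]
contact_force: [0.3, -0.5, -0.3]
gripper_width: 0.0183
grasp_force: 58.9
```

```bash
python3 - <<'E'
from h import *
st(); snap("j"); st()
# shank in side picture: predicted vs. seen bright pixels
s=get_state(); M=R.from_quat(s["ee_rot"]).as_matrix(); p=s["tcp_pos"]; ax=M[:,0]
base=p+np.array([0,0,-.0026])
for k in(.0,.03,.06,.085,.110): print(k,(base+ax*k).round(4),proj("side",base+ax*k).round(1).tolist())
im=cv2.imread("pics/j_side.png"); S=cloud("side",np.load("pics/j_side.npy"))
g=im.max(2)
print("recess px proj",proj("side",[.513,.3615,.045]))
print(g[108:142,228:258])
E
```

```text
t 19.68 tcp [0.5507 0.2313 0.0471] F [ 0.3 -0.5 -0.3] w 0.0183 g 58.9
[[-0.277, 0.961, -0.002], [0.961, 0.277, -0.001], [-0.001, -0.002, -1.0]]
t 19.77 tcp [0.5507 0.2313 0.047 ] F [-0.3 -0.2 -0.6] w 0.0187 g 58.9
[[-0.276, 0.961, -0.002], [0.961, 0.276, -0.001], [-0.001, -0.003, -1.0]]
0.0 [0.5507 0.2313 0.0444] [[252.6, 138.0]]
0.03 [0.5424 0.2601 0.0444] [[249.0, 133.3]]
0.06 [0.5341 0.2889 0.0444] [[245.6, 128.7]]
0.085 [0.5272 0.313  0.0444] [[242.8, 124.9]]
0.11 [0.5203 0.337  0.0444] [[240.0, 121.2]]
recess px proj [[237.151968   117.38711265]]
[[ 70  68  67 ...  54  43  28]
 [ 70  73  69 ...  25  23  17]
 [ 67  73  69 ...  22  15  16]
 ...
 [137 135 133 ...  22  37  63]
 [148 138 140 ...  21  29  56]
 [156 152 149 ...  13  23  50]]
```

```bash
python3 - <<'E'
from h import *
im=cv2.imread("pics/j_side.png"); S=cloud("side",np.load("pics/j_side.npy")); g=im.max(2)
print("    ",*range(230,254))
for v in range(110,136): print(v,*["%3d"%x for x in g[v,230:254]])
print("handle cloud"); 
C=S; m=(g<45)&(abs(C[...,2]-.045)<.02)&(C[...,1]>.18)&(C[...,1]<.33)&(abs(C[...,0]-.545)<.04)
q=C[m]; print(len(q), q.mean(0))
E
```

```text
230 231 232 233 234 235 236 237 238 239 240 241 242 243 244 245 246 247 248 249 250 251 252 253
110  69  68  69  69  67  67  67  65  65  69  59  38  21  14  14  15  17  16  16  21  16  20  20  20
111  69  67  70  70  72  70  69  69  70  68  60  40  19  10  20  10  18  19  15  18  16  14  15  16
112  68  68  63  67  63  68  68  65  63  64  62  45  18  13  15  14  17  14  14  18  15  20  18  19
113  68  71  65  67  68  65  71  64  58  55  60  44  16  13   5   9  18  17  21  17  15  16  15  14
114  64  61  62  65  62  63  54  49  43  51  56  54  23  18  11  13  19  18  20  18  14  16  19  16
115  66  67  61  55  49  45  44  48  48  50  55  51  19   9  11  20  15  10  14  16  16  21  17  18
116  66  61  56  47  50  54  60  63  51  46  54  54  31  19   5  12  13  17  13  13  14  16  15  20
117  69  65  58  45  53  71  69  61  52  47  54  53  36  23  20  15   7  18  12  18  11  16  17  19
118  69  63  62  44  48  67  67  64  57  48  46  46  26  24  19  16  19  14  15  16  21  21  14  17
119  66  68  57  44  52  60  58  52  47  46  47  34  24  23  22   3  10   8  13  18  24  22  22  19
120 
[... 946 characters left out ...]
8  18  24  23  22  15  20  25  23  21  34  65  61
130  74  78  84  96 128 126 128 130 109  65  30  20  15  12  17  18  18  20  20  14  22  32  48  40
131  99 122 129 128 135 133 134 134 132 113  66  24  18  16  18  20  21  17  20  19  34  60  60  28
132 142 135 135 137 132 135 134 139 136 131 111  54  24  15  17  14  13  16  17  18  21  36  49  34
133 150 133 134 133 134 135 135 136 139 136 132 109  53  21  19  21  21  16  16  16  19  30  37  29
134 155 135 134 132 137 137 134 133 135 133 136 130 101  52  24  18  21  20  17  24  21  13  18  15
135 150 136 132 133 131 132 136 134 133 136 136 136 132 106  55  44  38  16  17  29  36  27  16  15
handle cloud
65 [0.54799447 0.22836751 0.05279723]
```

The shank is seen from (239,121) to (243,126). Extended, it meets the frame centre at (236.5,117.5) to within about 1 mm. Inserting.

Emit:
{"fn": "drive_tool", "kwargs": {
  "commands": [
    {"rx": 0,"ry": 0,"rz": 0,"x": 10,"y": 0,"z": -0.5,"jaw": -1},
    {"rx": 0,"ry": 0,"rz": 0,"x": 20,"y": 0,"z": -0.5,"jaw": -1},
    {"rx": 0,"ry": 0,"rz": 0,"x": 28,"y": 0,"z": -0.5,"jaw": -1},
    {"rx": 0,"ry": 0,"rz": 0,"x": 36,"y": 0,"z": -0.5,"jaw": -1},
    {"rx": 0,"ry": 0,"rz": 0,"x": 44,"y": 0,"z": -0.5,"jaw": -1},
    {"rx": 0,"ry": 0,"rz": 0,"x": 50,"y": 0,"z": -0.5,"jaw": -1},
    {"rx": 0,"ry": 0,"rz": 0,"x": 50,"y": 0,"z": -0.5,"jaw": -1},
    {"rx": 0,"ry": 0,"rz": 0,"x": 50,"y": 0,"z": -0.5,"jaw": -1}
  ]
}}

```text
time: 20.78
tcp_pos: [0.5366, 0.2799, 0.0474]
ee_rot: [0.601, 0.799, -0.001, -0.001]
contact_force: [-0.0, -0.1, -0.9]
gripper_width: 0.0185
grasp_force: 58.9
```

Emit:
{"fn": "drive_tool", "kwargs": {
  "commands": [
    {"rx": 0,"ry": 0,"rz": 0,"x": 3,"y": 0,"z": 0,"jaw": -1},
    {"rx": 0,"ry": 0,"rz": 0,"x": 6,"y": 0,"z": 0,"jaw": -1},
    {"rx": 0,"ry": 0,"rz": 0,"x": 9,"y": 0,"z": 0,"jaw": -1},
    {"rx": 0,"ry": 0,"rz": 0,"x": 9,"y": 0,"z": 0,"jaw": -1},
    {"rx": 0,"ry": 0,"rz": 0,"x": 9,"y": 0,"z": 0,"jaw": -1}
  ]
}}

```text
time: 21.4
tcp_pos: [0.5342, 0.2884, 0.0474]
ee_rot: [0.601, 0.799, -0.001, -0.0]
contact_force: [0.6, -2.8, -0.4]
gripper_width: 0.0184
grasp_force: 58.9
```

Emit:
{"fn": "drive_tool", "kwargs": {
  "commands": [
    {"rx": 0,"ry": 0,"rz": 0,"x": 1,"y": 0,"z": 0,"jaw": -1},
    {"rx": 0,"ry": 0,"rz": 0,"x": 2,"y": 0,"z": 0,"jaw": -1},
    {"rx": 0,"ry": 0,"rz": 0,"x": 2,"y": 0,"z": 0,"jaw": -1},
    {"rx": 0,"ry": 0,"rz": 0,"x": 2,"y": 0,"z": 0,"jaw": -1}
  ]
}}

```text
time: 21.9
tcp_pos: [0.5336, 0.2905, 0.0474]
ee_rot: [0.601, 0.799, -0.001, -0.001]
contact_force: [1.1, -4.0, -0.0]
gripper_width: 0.0182
grasp_force: 58.9
```

Emit:
{"fn": "drive_tool", "kwargs": {
  "commands": [
    {"rx": 0,"ry": 0,"rz": 0,"x": 1,"y": 0,"z": 0,"jaw": -1},
    {"rx": 0,"ry": 0,"rz": 0,"x": 1.5,"y": 0,"z": 0,"jaw": -1},
    {"rx": 0,"ry": 0,"rz": 0,"x": 1.5,"y": 0,"z": 0,"jaw": -1},
    {"rx": 0,"ry": 0,"rz": 0,"x": 1.5,"y": 0,"z": 0,"jaw": -1}
  ]
}}

```text
time: 22.4
tcp_pos: [0.5336, 0.2907, 0.0475]
ee_rot: [0.601, 0.799, -0.002, 0.0]
contact_force: [1.8, -8.2, 0.3]
gripper_width: 0.0184
grasp_force: 58.9
```

The push stopped dead at 8.4 N along the recess axis, so the button is home. Adding a slight extra push, then drawing straight back.

Emit:
{"fn": "drive_tool", "kwargs": {
  "commands": [
    {"rx": 0,"ry": 0,"rz": 0,"x": 1,"y": 0,"z": 0,"jaw": -1},
    {"rx": 0,"ry": 0,"rz": 0,"x": 1,"y": 0,"z": 0,"jaw": -1},
    {"rx": 0,"ry": 0,"rz": 0,"x": -5,"y": 0,"z": 0,"jaw": -1},
    {"rx": 0,"ry": 0,"rz": 0,"x": -15,"y": 0,"z": 0,"jaw": -1},
    {"rx": 0,"ry": 0,"rz": 0,"x": -30,"y": 0,"z": 0,"jaw": -1},
    {"rx": 0,"ry": 0,"rz": 0,"x": -45,"y": 0,"z": 0,"jaw": -1},
    {"rx": 0,"ry": 0,"rz": 0,"x": -70,"y": 0,"z": 0,"jaw": -1},
    {"rx": 0,"ry": 0,"rz": 0,"x": -100,"y": 0,"z": 0,"jaw": -1},
    {"rx": 0,"ry": 0,"rz": 0,"x": -120,"y": 0,"z": 0,"jaw": -1},
    {"rx": 0,"ry": 0,"rz": 0,"x": -120,"y": 0,"z": 0,"jaw": -1}
  ]
}}

```text
time: 23.65
tcp_pos: [0.5668, 0.1755, 0.0476]
ee_rot: [0.602, 0.798, -0.001, -0.001]
contact_force: [-0.7, 1.1, 0.4]
gripper_width: 0.0185
grasp_force: 58.8
```

Emit:
{"fn": "drive_tool", "kwargs": {
  "commands": [
    {"rx": 0,"ry": 0,"rz": 0,"x": 0,"y": 0,"z": 15,"jaw": -1},
    {"rx": 0,"ry": 0,"rz": 0,"x": 0,"y": 0,"z": 27,"jaw": -1},
    {"rx": 0,"ry": 0,"rz": 0,"x": 0,"y": 0,"z": 31,"jaw": -1},
    {"rx": 0,"ry": 0,"rz": 0,"x": 0,"y": 0,"z": 33,"jaw": -1},
    {"rx": 0,"ry": 0,"rz": 0,"x": 0,"y": 0,"z": 34,"jaw": -1},
    {"rx": 0,"ry": 0,"rz": 0,"x": 0,"y": 0,"z": 34,"jaw": -1}
  ]
}}

```text
time: 24.4
tcp_pos: [0.5665, 0.1768, 0.0138]
ee_rot: [0.601, 0.799, -0.001, -0.0]
contact_force: [0.3, -0.6, -1.0]
gripper_width: 0.0186
grasp_force: 58.8
```

Lowering the last millimetre, then letting go and rising clear.

Emit:
{"fn": "drive_tool", "kwargs": {
  "commands": [
    {"rx": 0,"ry": 0,"rz": 0,"x": 0,"y": 0,"z": 1.2,"jaw": -1},
    {"rx": 0,"ry": 0,"rz": 0,"x": 0,"y": 0,"z": 1.2,"jaw": -1},
    {"rx": 0,"ry": 0,"rz": 0,"x": 0,"y": 0,"z": 1.2,"jaw": -0.4},
    {"rx": 0,"ry": 0,"rz": 0,"x": 0,"y": 0,"z": 1.2,"jaw": 0},
    {"rx": 0,"ry": 0,"rz": 0,"x": 0,"y": 0,"z": 1.2,"jaw": 0},
    {"rx": 0,"ry": 0,"rz": 0,"x": 0,"y": 0,"z": -20,"jaw": 0},
    {"rx": 0,"ry": 0,"rz": 0,"x": 0,"y": 0,"z": -70,"jaw": 0},
    {"rx": 0,"ry": 0,"rz": 0,"x": 0,"y": 0,"z": -130,"jaw": 0},
    {"rx": 0,"ry": 0,"rz": 0,"x": 0,"y": 0,"z": -180,"jaw": 0},
    {"rx": 0,"ry": 0,"rz": 0,"x": 0,"y": 0,"z": -180,"jaw": 0}
  ]
}}

```text
time: 25.65
tcp_pos: [0.57, 0.1773, 0.2011]
ee_rot: [0.601, 0.799, 0.003, 0.004]
contact_force: [-0.7, 1.0, -0.8]
gripper_width: 0.0427
grasp_force: 0.0
```

```bash
python3 - <<'E'
from h import *
snap("k"); st(); handle("k",(.562,.19))
C=cloud("side",np.load("pics/k_side.npy")); im=cv2.imread("pics/k_side.png"); h=cv2.cvtColor(im,cv2.COLOR_BGR2HSV)
m=(h[...,1]>70)&(h[...,0]<25)&(abs(C[...,0]-.525)<.08)&(C[...,1]<-.17)&(C[...,1]>-.47)&(C[...,2]>-.01)&(C[...,2]<.05)
q=C[m]; print("lid",len(q),cv2.minAreaRect((q[:,:2]*1000).astype(np.float32)),np.percentile(q[:,2],[5,50,99]).round(4))
f=q[q[:,2]<.012]; print(np.c_[f[:,:2],np.ones(len(f))].shape,np.linalg.lstsq(np.c_[f[:,:2],np.ones(len(f))],f[:,2],rcond=None)[0])
# bystander change between first and last side view, away from arm/lid/pin
a=cv2.imread("pics/a_side.png"); d=cv2.absdiff(a,im).max(2)
for n,(x0,y0,x1,y1) in dict(bowl=(318,198,364,238),disc=(300,182,326,204),mug=(280,145,316,180),can=(300,122,325,152),jar=(194,142,220,176),ladle=(328,262,366,380),spat=(184,316,285,355)).items(): print(n,(d[y0:y1,x0:x1]>45).mean().round(3))
E
```

```text
t 25.75 tcp [0.5669 0.1769 0.195 ] F [-0.3  0.4 -0.2] w 0.0426 g 0.0
[[-0.277, 0.961, -0.0], [0.961, 0.277, -0.001], [-0.001, -0.0, -1.0]]
side 101 rect ((559.138427734375, 192.4149169921875), (19.1446475982666, 89.54654693603516), 15.768564224243164) axis deg 104.44641444437626 z [0.0109 0.018  0.0224]
top 117 rect ((562.5728149414062, 190.2593536376953), (18.925334930419922, 83.35720825195312), 13.927850723266602) axis deg 110.877095447635 z [0.011  0.019  0.0222]
lid 1687 ((523.6849975585938, -282.59234619140625), (102.54644012451172, 186.84092712402344), 2.356804609298706) [0.0015 0.0056 0.0372]
(1538, 3) [ 0.00259606 -0.00101042  0.00354743]
bowl 0.0
disc 0.0
mug 0.0
can 0.161
jar 0.012
ladle 0.0
spat 0.0
```

```bash
python3 - <<'E'
from h import *
for t in"ak":
    C=cloud("side",np.load(f"pics/{t}_side.npy"))[122:152,300:325]; q=C[(C[...,2]>.085)&(C[...,2]<.13)]; print(len(q),q.mean(0).round(4))
sign_off()
E
```

```text
250 [0.7599 0.1613 0.0957]
255 [0.76   0.1617 0.0957]
the job is handed in; nothing more can be done
```

The job is handed in at 25.8 s: the lid lies flat with its handle up, the button was pressed home (the push stopped dead at 8.4 N), the pin lies on the table clear of the recess, and no bystander shows any movement in the side camera.

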